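# Start up the panel saw

## Task

Start up the panel saw with light fingertip presses, in this order: tap the round start button of the extraction hand remote, then press the main-blade start button (round, in line with the large blade symbol) on the saw console fully in so that it stays in, then likewise the scoring-blade start button (round, in line with the small blade symbol). Press each gently and then let go, and tap the remote only before the blades are started. Leave the remote lying where it is, do not pick up or shift anything, and do not press any square stop button or the mushroom emergency stop.

Things in the scene. Friction and masses are not known exactly. Their poses are not given: they have to be found in the camera images.
- console: saw console, fixed; grey, 203 (x) by 270 mm (y). Origin: centre of the underside; x away from the operator, y to the left, z up. Face slopes 10 deg: 75 mm high in front, 110 mm at the back. Columns at y +85 (main blade) and 0 (scoring blade): toothed blade symbol (42 or 21 mm across) at the back, round start mid, square stop in front; at y -88 the emergency stop.
- main_start (a joint): travel of the main-blade start button in m: 0 out, 0.008 fully in. A maintained button: 2.2 N starts it and 3.8 N brings it fully in, along the face normal; it stays where it is left. At the end of the travel the head gives up to 4 mm more on a spring (4.5 to 14.5 N), then it is hard. It counts as in beyond 4.5 mm
- main_start_top (a point): centre of the top of the main-blade start button: black round head 30 mm across with a white bar, standing 17 mm out of the face (9 mm when in). z along the face normal (10 degrees from upright), pressed along -z; y as the console's y. Centre to centre it is 63 mm to its square stop button (towards -x) and 85 mm to the scoring start button (towards -y)
- scoring_start (a joint): travel of the scoring-blade start button, same values and behaviour as main_start
- scoring_start_top (a point): centre of the top of the scoring-blade start button, same size and axes as main_start_top
- main_stop (a joint): travel of the main-blade stop button in m, 0 out to 0.005; black square head of 28 mm, 11 mm high, sprung (1.5 to 5.5 N); not to be pressed
- scoring_stop (a joint): travel of the scoring-blade stop button in m, as main_stop; not to be pressed
- estop (a joint): travel of the emergency stop in m, 0 out to 0.005; red mushroom 40 mm across, top 42 mm above the face, sprung; not to be pressed
- remote: the extraction unit's radio hand remote, loose, 0.25 kg, lying flat on its back: grey plastic 150 mm (its x) by 68 mm by 32 mm high with black rubber ends and a stub aerial at its +x end. Origin: centre of the underside, z up. Turned up to 0.6 rad; on the other side of the middle from the console
- remote_start (a joint): travel of the remote's start button in m: 0 out, 0.006 fully in, sprung (1 N to start, 5.8 N fully in), comes back when let go. A tap counts beyond 2 mm
- remote_start_top (a point): centre of the top of the remote's start button: black round head 30 mm across with a white bar, standing 10 mm above the remote's top face, 20 mm from the remote's centre towards the aerial. Axes as the remote's; pressed along -z
- remote_stop (a joint): travel of the remote's stop button in m, 0 to 0.004, sprung; black square head of 22 mm, 6 mm high, 62 mm from the start button towards the remote's -x end; not to be pressed
- tape: black tape measure, 74 x 38 x 64 mm high, standing about 85 mm left (+y) of the remote
- pencil: flat carpenter's pencil, 175 x 14 x 8 mm, lying about 75 mm right (-y) of the remote
- push_stick: plywood push stick, 290 mm long, 18 mm thick, lying in front of the console
- wrench: steel arbor wrench, 200 mm long, lying behind the console
- glue: upright glue bottle, 54 mm across, 150 mm high, between console and remote

How it is judged:
By the outcome, as a careful person would: the job done as asked, in the order asked, and still so for the second after the job is handed in, with the robot touching nothing.
It also fails if it takes over 64 s, if anything falls off the work surface, if the arm or the gripper's body presses on something with over 40 N, if the wrist force passes 120 N, or if a joint passes its speed limit or range.

## Robot

A 7-joint arm with a two-finger parallel gripper is mounted at the origin on the work surface. World frame = base frame: x ahead of the robot, y to its left, z up, the work surface at z = 0. Lengths are in m, angles in rad, forces in N, time in s.
With the tool pointing down it reaches from about 0.425 to 0.925 m from the base axis. Payload 6.8 kg.
Tool frame: the origin (TCP) lies where the fingers leave the gripper's body, on its centre line; the fingertips stand 73 mm ahead of it and the grasp point (between the pads) lies 54 mm ahead of it; z points along the fingers, y is the line along which they close (so a half turn about z gives the same grasp; the last joint's range is limited). The gripper opens to 85 mm and grips with 20 to 120 N. Pads are 22 mm wide; open, the fingers measure 114 mm over their backs; the gripper's body (76 mm by 85 mm) begins 54 mm behind the grasp point. The pads swing forward as they close: fully open they stand 13 mm farther back than shut.
Start: joints at [1.011, 0.477, 0.022, 1.555, -0.011, 1.109, -0.083], TCP at [0.295, -0.607, 0.304] pointing down, gripper open.
Joint ranges: [-2.96, 2.96], [-0.34, 2.1], [-1.41, 1.46], [0.24, 2.44], [-1.37, 4.51], [0.17, 1.92], [-2.96, 2.96]. Speed limits (rad/s): [2.39, 2.39, 3.14, 3.14, 3.14, 3.14, 3.14].

## Interface

Orientations are given as a rotation vector (axis times angle).
In Python, from bench import r gives the robot as it stands.
- The arm moves only by the shell command python3 drive.py [OPENING] [FORCE], which reads ROWS from standard input. ROWS is a JSON list that holds a single list of rows (three levels of brackets), with 1 to 5 rows, each of 6 numbers: dx, dy, dz in shares of 400 mm (1.0 is 400 mm), then a rotation vector rx, ry, rz in parts of the range, where 1.0 means pi rad; each row is the pose to reach, as a shift and turn from the pose commanded when the command began, along the tool's axes at that moment; what a row does not reach only later rows make up. A row lasts 1/10 s, in which the tool goes at most 0.05 m and 0.15 rad, less where a joint would pass 70% of its speed; a pose out of reach is approached as far as the arm can. OPENING is the finger opening in m, set as the command begins (- or left out keeps the last). The fingers move at their own pace and stop on an object; FORCE is the grip in N (left out, the last holds). Time passes only in rows, so rows that do not move let the fingers close. It prints the time, the measured TCP pose, the force, the opening and the grip force at its end. Input that does not fit is refused with a message, and nothing moves.
- r.get_obs(): the state, without advancing time (a new reading comes with each control period).
- r.grab_frame(name): name is "side" or "top" or "wrist"; returns (picture, depth): 420x560x3 uint8, blue, green, red; 420x560 float32, m along the optical axis (not along the pixel's ray), 0 where there is no reading.
- r.camera_info(name): a dict with "camera_matrix" (3x3 intrinsics, pixels), "R" (3x3) and "t" (3): a world point X has camera coordinates R X + t. Camera axes: x right, y down, z forward; pixel columns grow to the right and rows downward; lengths in m; the calibration is good to about 2 mm. A picture is of the moment at which its call begins: read the wrist's pose just before it. camera_info takes no time and is no camera call; for the wrist camera it gives the pose at the moment of the call.
- r.hand_in(): hands the job in; it is judged then, once.
The state is a dict: "clock": time; "joints": joint angles; "qvel": joint speeds; "tau": joint torques, N m; "tcp_pos": TCP position; "orientation": TCP orientation; "contact_force": force on the tool from outside, world axes, zero at the start; "moment": the same for the moment, N m; "grip_width": finger opening in m; "gripper_force": force on a finger pad.
Only numpy, scipy, OpenCV 4.12 (cv2) and the standard library are available. Lean on these libraries where they do the work, as an engineer would, in place of code of your own. Each camera call takes 0.05 s, during which the arm holds its last target. There are 200 camera calls.

## Working session

There is one attempt and no reset: what is moved stays moved. The work goes in short steps, Python scripts to look and compute and a shell command to move; the robot and the scene stay as the last step left them, time stands still between calls to the robot, and variables do not carry over. Pictures are saved under pics/ and viewed, at most 10 in all, crops included, and the job is handed in when it is done.

```bash
ls; mkdir -p pics; python3 - <<'E'
from bench import r
import cv2,numpy as np
o=r.get_obs();print({k:np.round(v,3) for k,v in o.items()})
for n in("top","side"):
    im,d=r.grab_frame(n);cv2.imwrite(f"pics/{n}0.png",im);np.savez(f"/tmp/{n}0.npz",im=im,d=d)
    c=r.camera_info(n);print(n,np.round(c["camera_matrix"],1).tolist(),np.round(c["R"],3).tolist(),np.round(c["t"],3))
E
```

```text
bench.py
drive.py
pics
{'clock': np.float64(0.0), 'joints': array([ 1.011,  0.478,  0.022,  1.556, -0.012,  1.109, -0.083]), 'qvel': array([-0.001,  0.001,  0.002,  0.001, -0.001,  0.001,  0.001]), 'tau': array([ 1.0000e-03, -5.9645e+01,  1.6080e+00, -2.8120e+01,  1.2000e-02,
        9.0000e-03, -0.0000e+00]), 'tcp_pos': array([ 0.294, -0.607,  0.303]), 'orientation': array([-3.06e+00, -7.03e-01,  1.00e-03]), 'contact_force': array([-0.454,  0.303, -0.384]), 'moment': array([ 0.058,  0.043, -0.009]), 'gripper_force': np.float64(0.0), 'grip_width': np.float64(0.085)}
top [[516.4, 0.0, 279.9], [0.0, 516.4, 213.9], [0.0, 0.0, 1.0]] [[0.022, -1.0, 0.012], [-0.982, -0.023, -0.186], [0.186, -0.007, -0.982]] [-0.027  0.595  1.135]
side [[460.7, 0.0, 283.0], [0.0, 460.7, 200.0], [0.0, 0.0, 1.0]] [[-0.68, -0.733, 0.005], [-0.491, 0.45, -0.746], [0.544, -0.51, -0.666]] [0.389 0.369 0.855]
```

View pics/top0.png

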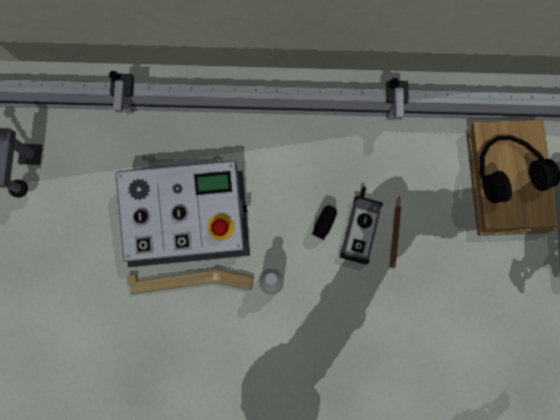

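View pics/side0.png

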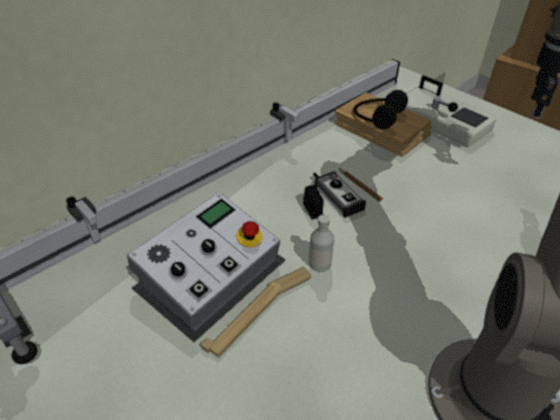

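Top view: console with main start at (141,215), scoring start at (180,212), stops at (143,244) and (182,241), and e-stop at (221,227). The remote's start is at (365,220) and its stop at (358,246). The side view shows the same, with main start at (178,269), scoring start at (208,246) and remote start near (337,184). The glue bottle stands between them.

```bash
cat >h.py <<'E'
import numpy as np,cv2
from bench import r
from scipy.spatial.transform import Rotation as Ro
def ray(c,uv):
    d=c["R"].T@np.linalg.solve(c["camera_matrix"],[uv[0],uv[1],1.]);return -c["R"].T@c["t"],d
def head(im,uv,w):
    "centroid of the white bar (bright over dark) near uv"
    u,v=uv;g=cv2.cvtColor(im,cv2.COLOR_BGR2GRAY)[v-w:v+w+1,u-w:u+w+1].astype(float)
    wt=np.clip(g-70,0,None);ys,xs=np.mgrid[-w:w+1,-w:w+1]
    return u+(wt*xs).sum()/wt.sum(),v+(wt*ys).sum()/wt.sum()
def tri(a,b):
    A=[];B=[]
    for p,d in(a,b):
        d=d/np.linalg.norm(d);P=np.eye(3)-np.outer(d,d);A.append(P);B.append(P@p)
    X=np.linalg.solve(sum(A),sum(B));return X,[np.linalg.norm(P@X-q) for P,q in zip(A,B)][0]*1e3
E
python3 - <<'E'
from h import *
T=np.load("/tmp/top0.npz");S=np.load("/tmp/side0.npz")
ct,cs=r.camera_info("top"),r.camera_info("side")
P={'main':((141,215),(178,269)),'scor':((180,212),(208,246)),'rem':((365,220),(337,184))}
for k,(a,b) in P.items():
    ua,ub=head(T['im'],a,4),head(S['im'],b,4)
    X,e=tri(ray(ct,ua),ray(cs,ub));
    out=[]
    for c,D,u in((ct,T,ua),(cs,S,ub)):
        p,d=ray(c,u);z=np.median(D['d'][int(round(u[1]))-1:int(round(u[1]))+2,int(round(u[0]))-1:int(round(u[0]))+2]);out.append(np.round(p+d*z,4))
    print(k,np.round(ua,1),np.round(ub,1),np.round(X,4),round(e,1),*out)
f=lambda im,x,y,w,h,s:cv2.resize(im[y:y+h,x:x+w],None,fx=s,fy=s,interpolation=cv2.INTER_CUBIC)
a=f(T['im'],110,150,140,120,4);b=f(T['im'],330,175,50,96,5)[:480]
cv2.imwrite("pics/crop.png",np.hstack([a,cv2.copyMakeBorder(b,0,480-b.shape[0],0,0,0)]) [:, :800])
E
```

```text
main [139.4 216.2] [177.5 266.7] [0.5724 0.2939 0.1124] 0.2 [0.5732 0.295  0.1089] [0.5743 0.2929 0.1098]
scor [178.3 213.2] [208.2 243.5] [0.5814 0.2098 0.113 ] 0.4 [0.5823 0.2106 0.1072] [0.5826 0.2095 0.112 ]h.py:10: RuntimeWarning: invalid value encountered in scalar divide
  return u+(wt*xs).sum()/wt.sum(),v+(wt*ys).sum()/wt.sum()
Traceback (most recent call last):
ValueError: cannot convert float NaN to integer
```

```bash
cat >>h.py <<'E'
def go(pos,R):
    "shift and turn in tool axes to TCP position pos, rotation matrix R"
    o=r.get_obs();R0=Ro.from_rotvec(o["orientation"]).as_matrix()
    print("at",np.round(o["tcp_pos"],4),"shift",np.round(R0.T@(np.array(pos)-o["tcp_pos"]),4),"turn",np.round(Ro.from_matrix(R0.T@R).as_rotvec(),3),"F",np.round(o["contact_force"],1),"t",o["clock"])
def Rt(yaw,tilt=0):
    "tool z = -face normal; tilt = slope rising along the yawed x; tool x along yawed x"
    return (Ro.from_euler('z',yaw)*Ro.from_euler('y',-tilt)*Ro.from_euler('x',np.pi)).as_matrix()
E
python3 - <<'E'
from h import *
ct=r.camera_info("top")
def pl(uv,z):
    p,d=ray(ct,uv);return p+d*(z-p[2])/d[2]
a=pl((365,220),.042);print(a,pl((358,246),.038))
o=r.get_obs();R0=Ro.from_rotvec(o["orientation"]).as_matrix();print(np.round(R0,2))
c=r.camera_info("wrist");print(np.round(R0.T@(-c["R"].T@c["t"]-o["tcp_pos"]),3),np.round(c["R"]@R0,2))
go([a[0]-.06,a[1],.28],R0)
T=np.load("/tmp/top0.npz");S=np.load("/tmp/side0.npz")
f=lambda im,x,y,w,h,s:cv2.resize(im[y:y+h,x:x+w],None,fx=s,fy=s,interpolation=cv2.INTER_CUBIC)
cv2.imwrite("pics/crop.png",np.hstack([f(T['im'],110,150,140,120,4),f(T['im'],335,150,50,120,4)]))
E
```

```text
[ 0.58860007 -0.21223375  0.042     ] [ 0.52770213 -0.19612235  0.038     ]
[[ 0.9   0.44 -0.  ]
 [ 0.44 -0.9   0.  ]
 [-0.   -0.   -1.  ]]
[ 0.083  0.    -0.07 ] [[-0.    1.    0.  ]
 [-0.95  0.   -0.32]
 [-0.32 -0.    0.95]]
at [ 0.2945 -0.6069  0.303 ] shift [ 0.3829 -0.2528  0.0234] turn [0. 0. 0.] F [-0.5  0.5 -0. ] t 0.1
```

View pics/crop.png

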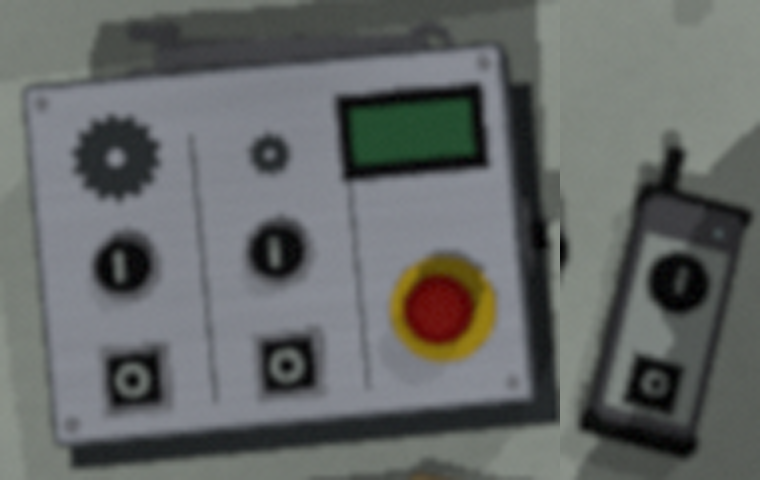

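Crop: bars at main start (140,216) and scoring start (179,213). The remote's start head is at (365,220). Now I hover over the remote with the fingers closed.

The manual's scale: shifts go in shares of 400 mm and turns go in shares of pi rad. Converting my numbers, 0.22 m is 0.55, 0.18 m is 0.45, 0.45 rad is 0.1432.

```bash
echo '[[[0.1125, -0.0575, 0, 0, 0, 0.0286], [0.225, -0.115, 0.025, 0, 0, 0.0573], [0.3375, -0.175, 0.05, 0, 0, 0.0859], [0.45, -0.2325, 0.05, 0, 0, 0.1146], [0.55, -0.285, 0.075, 0, 0, 0.1432]]]' | python3 drive.py 0 20
python3 - <<'E'
from h import *
go([.5886,-.2122,.25],Rt(0))
E
```

```text
clock: 0.6
tcp_pos: [0.4437, -0.4076, 0.2744]
orientation: [3.141, -0.003, 0.002]
contact_force: [0.1, -0.5, 0.7]
grip_width: 0.0125
gripper_force: 0.0
at [ 0.4437 -0.4076  0.2744] shift [ 0.1445 -0.1958  0.0244] turn [ 0.001 -0.001 -0.002] F [ 0.1 -0.5  0.7] t 0.6
```

In the tool's units: -0.196 m is -0.49, -0.16 m is -0.4.

```bash
echo '[[[0.075, -0.1, 0.0125, 0, 0, 0], [0.15, -0.2, 0.025, 0, 0, 0], [0.225, -0.3, 0.0375, 0, 0, 0], [0.3, -0.4, 0.05, 0, 0, 0], [0.3625, -0.49, 0.06, 0, 0, 0]]]' | python3 drive.py
echo '[[[0, 0, 0, 0, 0, 0], [0, 0, 0, 0, 0, 0]]]' | python3 drive.py
python3 - <<'E'
from h import *
c=r.camera_info("wrist");im,d=r.grab_frame("wrist");np.savez("/tmp/w1.npz",im=im,d=d,**c);cv2.imwrite("pics/w1.png",im)
E
```

```text
clock: 1.1
tcp_pos: [0.5882, -0.2104, 0.2494]
orientation: [-3.141, -0.004, 0.001]
contact_force: [0.4, 0.7, 0.3]
grip_width: -0.0
gripper_force: 0.0
clock: 1.3
tcp_pos: [0.5875, -0.2113, 0.2493]
orientation: [-3.141, -0.008, 0.002]
contact_force: [-0.6, -1.9, -0.5]
grip_width: -0.0001
gripper_force: 0.0
```

View pics/w1.png

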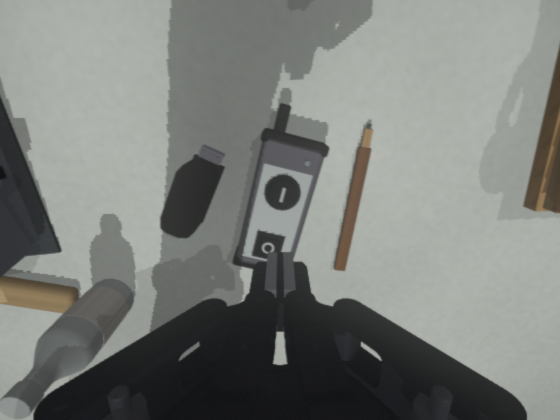

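The wrist view shows the remote's start head at (283,192), clear of its stop at (268,246). The closed fingertips are at (281,255).

```bash
cat >>h.py <<'E'
def blob(im,uv,thr=60,w=40):
    u,v=uv;g=cv2.cvtColor(im,cv2.COLOR_BGR2GRAY)[v-w:v+w,u-w:u+w]
    cs,_=cv2.findContours((g<thr).astype(np.uint8),cv2.RETR_EXTERNAL,cv2.CHAIN_APPROX_NONE)
    k=max((c for c in cs if cv2.pointPolygonTest(c,(w+0.,w+0.),True)>-8),key=cv2.contourArea)
    (x,y),ax,an=cv2.fitEllipse(k);return (x+u-w,y+v-w),ax
E
python3 - <<'E'
from h import *
W=dict(np.load("/tmp/w1.npz"));uv,ax=blob(W['im'],(283,192));print(uv,ax)
p,d=ray(W,uv);X=p+d*(.042-p[2])/d[2];print(X,"depth pt",p+d*W['d'][int(uv[1]),int(uv[0])+9])
go([X[0],X[1],.042+.073+.02],Rt(0))
E
```

```text
(281.93399810791016, 191.90655517578125) (32.13126754760742, 32.78221130371094)
[ 0.59159027 -0.21381094  0.042     ] depth pt [ 0.59146152 -0.21381463  0.04154838]
at [ 0.5867 -0.2132  0.2496] shift [0.005  0.0005 0.1146] turn [0.    0.001 0.002] F [ 1.2 -0.4  0.6] t 1.35
```

In the tool's units: 0.114 m is 0.285, 0.11 m is 0.275.

```bash
echo '[[[0.005, 0, 0.075, 0, 0, 0], [0.01, 0, 0.15, 0, 0, 0], [0.0125, 0.0013, 0.225, 0, 0, 0], [0.0125, 0.0013, 0.275, 0, 0, 0], [0.0125, 0.0013, 0.285, 0, 0, 0]]]' | python3 drive.py
echo '[[[0, 0, 0.0125, 0, 0, 0], [0, 0, 0.025, 0, 0, 0], [0, 0, 0.035, 0, 0, 0], [0, 0, 0.04, 0, 0, 0], [0, 0, 0.04, 0, 0, 0]]]' | python3 drive.py
python3 - <<'E'
from h import *
c=r.camera_info("wrist");im,d=r.grab_frame("wrist");cv2.imwrite("pics/w2.png",im[100:320,160:400])
go([.5916,-.2138,.042+.073],Rt(0))
E
```

```text
clock: 1.85
tcp_pos: [0.5895, -0.2151, 0.1334]
orientation: [-3.141, 0.002, 0.008]
contact_force: [-0.3, 0.5, -0.4]
grip_width: -0.0003
gripper_force: 0.0
clock: 2.35
tcp_pos: [0.5922, -0.2134, 0.1202]
orientation: [3.142, 0.003, 0.001]
contact_force: [-0.3, 0.0, 0.1]
grip_width: -0.0002
gripper_force: 0.0
at [ 0.5923 -0.2134  0.1203] shift [-0.0007  0.0004  0.0053] turn [ 0.    -0.     0.002] F [-0.5 -0.1  0.8] t 2.4
```

View pics/w2.png

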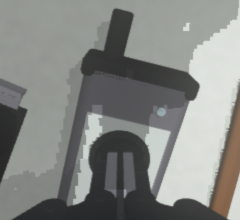

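The fingertip sits centred over the start head, whose rim is at about (120,150) in the crop. Now I press in small steps.

In the tool's units: 0.007 m is 0.0175, 0.005 m is 0.0125.

```bash
echo '[[[0, 0, 0.0075, 0, 0, 0], [0, 0, 0.0125, 0, 0, 0], [0, 0, 0.0175, 0, 0, 0], [0, 0, 0.0175, 0, 0, 0], [0, 0, 0.0175, 0, 0, 0]]]' | python3 drive.py
```

```text
clock: 2.9
tcp_pos: [0.5922, -0.2134, 0.1132]
orientation: [3.142, 0.003, 0.0]
contact_force: [-0.2, -0.4, 2.9]
grip_width: 0.0002
gripper_force: 1.1
```

In the tool's units: 0.0015 m is 0.0038, 0.001 m is 0.0025.

```bash
echo '[[[0, 0, 0.0025, 0, 0, 0], [0, 0, 0.0038, 0, 0, 0], [0, 0, 0.0038, 0, 0, 0], [0, 0, 0.0038, 0, 0, 0]]]' | python3 drive.py
python3 - <<'E'
from h import *
print(r.get_obs()["contact_force"],r.get_obs()["tcp_pos"])
E
echo '[[[0, 0, -0.0125, 0, 0, 0], [0, 0, -0.05, 0, 0, 0], [0, 0, -0.15, 0, 0, 0], [0, 0, -0.25, 0, 0, 0], [0, 0, -0.35, 0, 0, 0]]]' | python3 drive.py
python3 - <<'E'
from h import *
c=r.camera_info("wrist");im,d=r.grab_frame("wrist")
uv,ax=blob(im,(283,192));p,d=ray(c,uv);print(uv,p+d*(.042-p[2])/d[2])
R=Rt(.107,np.radians(10));M=(np.array([.5724,.2939,.1124])+[.5814,.2098,.113])/2
go(M-R[:,2]*.19,R)
E
```

```text
clock: 3.3
tcp_pos: [0.5922, -0.2134, 0.1117]
orientation: [3.142, 0.003, 0.0]
contact_force: [0.0, 0.9, 4.0]
grip_width: 0.0001
gripper_force: 1.7
[0.04779222 0.91582729 3.98209783] [ 0.59221973 -0.21341872  0.11167497]
clock: 3.8
tcp_pos: [0.5917, -0.2135, 0.2539]
orientation: [3.142, 0.003, -0.0]
contact_force: [0.8, -0.6, -0.4]
grip_width: -0.0
gripper_force: 0.0
(278.9806213378906, 195.54248809814453) [ 0.59097534 -0.21318947  0.042     ]
at [ 0.5948 -0.2144  0.2615] shift [-0.0497 -0.4627 -0.0402] turn [ 0.013  0.164 -0.105] F [ 2.6 -0.6  4. ] t 3.85
```

The tap registered (4 N, about 3.7 mm) and the remote is unmoved. Next I go over to the console, tilting to match the face.

In the tool's units: -0.23 m is -0.575, -0.04 m is -0.1.

```bash
echo '[[[0, -0.115, -0.05, 0, 0, 0], [0, -0.23, -0.1, 0, 0, 0], [-0.025, -0.3475, -0.1, 0, 0, 0], [-0.05, -0.4625, -0.1, 0, 0, 0], [-0.0625, -0.575, -0.1, 0, 0, 0]]]' | python3 drive.py
echo '[[[-0.0125, -0.115, 0, 0.0006, 0.0102, -0.0064], [-0.025, -0.23, 0, 0.0016, 0.0207, -0.0127], [-0.0375, -0.3475, 0, 0.0025, 0.0318, -0.0191], [-0.05, -0.4625, 0, 0.0032, 0.0414, -0.0255], [-0.0625, -0.5825, 0, 0.0041, 0.0522, -0.0334]]]' | python3 drive.py
echo '[[[0, 0, 0, 0, 0, 0], [0, 0, 0, 0, 0, 0], [0, 0, 0, 0, 0, 0]]]' | python3 drive.py
python3 - <<'E'
from h import *
c=r.camera_info("wrist");im,d=r.grab_frame("wrist");np.savez("/tmp/w3.npz",im=im,d=d,**c);cv2.imwrite("pics/w3.png",im)
E
```

```text
clock: 4.35
tcp_pos: [0.5656, 0.0182, 0.2926]
orientation: [3.141, 0.003, 0.001]
contact_force: [1.4, 1.0, 0.6]
grip_width: 0.0002
gripper_force: 0.0
clock: 4.85
tcp_pos: [0.5409, 0.2508, 0.2925]
orientation: [-3.113, -0.167, -0.26]
contact_force: [1.9, -0.2, 0.3]
grip_width: 0.0001
gripper_force: 0.0
clock: 5.15
tcp_pos: [0.5416, 0.248, 0.2918]
orientation: [-3.115, -0.164, -0.256]
contact_force: [0.6, -0.0, 0.1]
grip_width: 0.0002
gripper_force: 0.0
```

View pics/w3.png

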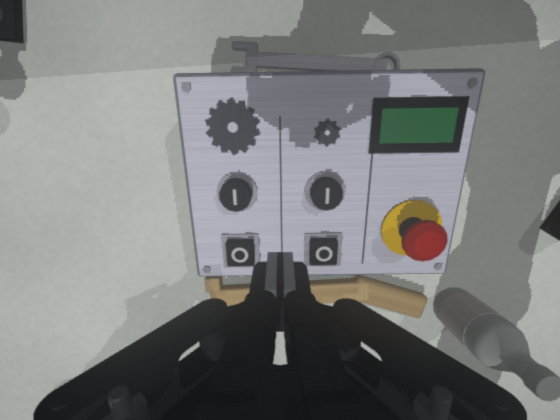

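The wrist view, aligned with the console, shows the main start bar at (236,197) and the scoring start bar at (327,196).

```bash
python3 - <<'E'
from h import *
W=dict(np.load("/tmp/w3.npz"))
g=cv2.cvtColor(W['im'],cv2.COLOR_BGR2GRAY)
Xs=[]
for u0 in((236,193),(325,192)):
    uv,ax=blob(W['im'],u0,80,30)
    u,v=u0;w=9;q=g[v-w:v+w,u-w:u+w]
    n,l,s,cc=cv2.connectedComponentsWithStats((q>100).astype(np.uint8));i=1+np.argmax(s[1:,4]);b=cc[i]+[u-w,v-w]
    z=np.median(W['d'][int(b[1])-5:int(b[1])+6,int(b[0])-5:int(b[0])+6])
    p,d=ray(W,b);X=p+d*z;Xs.append(X);p2,d2=ray(W,uv);print(np.round(uv,1),np.round(ax,1),"bar",np.round(b,1),s[i],np.round(X,4),np.round(p2+d2*z,4))
v=Xs[0]-Xs[1];yaw=np.arctan2(-v[0],v[1]);print("yaw",yaw,np.linalg.norm(v))
R=Rt(yaw,np.radians(10));go(Xs[0]-R[:,2]*(.073+.02),R)
E
```

```text
[235.6 193.9] [30.8 32.4] bar [234.3 195. ] [ 5  5  5 13 53] [0.5747 0.2935 0.1092] [0.5758 0.2925 0.109 ]
[325.9 192.7] [30.8 32.4] bar [327.1 194. ] [ 9  5  5 13 52] [0.5845 0.2091 0.1084] [0.5855 0.2103 0.1082]
yaw 0.11554031474335899 0.08496451697468294
at [0.5419 0.2476 0.2917] shift [ 0.0061 -0.0418  0.0933] turn [-0.002  0.01  -0.011] F [ 0.2 -0.5 -0.8] t 5.2
```

In the tool's units: 0.093 m is 0.2325, 0.08 m is 0.2, -0.011 rad is -0.0035.

```bash
echo '[[[0.0075, -0.05, 0.0625, 0, 0.0016, -0.0016], [0.015, -0.105, 0.125, 0, 0.0032, -0.0035], [0.015, -0.105, 0.2, 0, 0.0032, -0.0035], [0.015, -0.105, 0.2325, 0, 0.0032, -0.0035], [0.015, -0.105, 0.2325, 0, 0.0032, -0.0035]]]' | python3 drive.py
echo '[[[0, 0, 0.0125, 0, 0, 0], [0, 0, 0.025, 0, 0, 0], [0, 0, 0.03, 0, 0, 0], [0, 0, 0.03, 0, 0, 0]]]' | python3 drive.py
python3 - <<'E'
from h import *
im,d=r.grab_frame("wrist");cv2.imwrite("pics/w4.png",im[60:320,100:460])
R=Rt(.1155,np.radians(10));go(np.array([.5747,.2935,.1092])-R[:,2]*.073,R)
E
```

```text
clock: 5.7
tcp_pos: [0.5577, 0.2914, 0.1989]
orientation: [-3.115, -0.18, -0.267]
contact_force: [-0.7, -0.7, 1.0]
grip_width: 0.0001
gripper_force: 0.0
clock: 6.1
tcp_pos: [0.56, 0.294, 0.1895]
orientation: [-3.111, -0.183, -0.273]
contact_force: [0.5, -0.3, 0.1]
grip_width: 0.0001
gripper_force: 0.0
at [0.56   0.2941 0.1896] shift [0.0004 0.0024 0.0087] turn [-0.003 -0.     0.002] F [-0.1 -1.2 -0.6] t 6.15
```

View pics/w4.png

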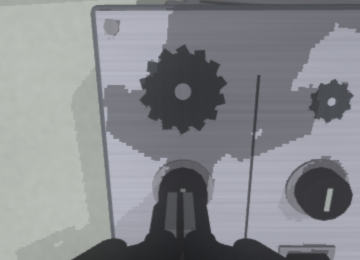

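The tip is centred on the main start head, at about (183,190) in the crop. I press along the normal in steps.

In the tool's units: 0.013 m is 0.0325, 0.011 m is 0.0275.

```bash
echo '[[[0, 0.0025, 0.01, 0, 0, 0], [0, 0.0038, 0.02, 0, 0, 0], [0, 0.0038, 0.0275, 0, 0, 0], [0, 0.0038, 0.0325, 0, 0, 0], [0, 0.0038, 0.0325, 0, 0, 0]]]' | python3 drive.py
echo '[[[0, 0, 0.0038, 0, 0, 0], [0, 0, 0.0063, 0, 0, 0], [0, 0, 0.0063, 0, 0, 0]]]' | python3 drive.py
```

```text
clock: 6.65
tcp_pos: [0.5623, 0.2929, 0.176]
orientation: [-3.112, -0.184, -0.271]
contact_force: [0.2, -0.3, -0.7]
grip_width: 0.0001
gripper_force: 0.0
clock: 6.95
tcp_pos: [0.5627, 0.293, 0.1738]
orientation: [-3.112, -0.184, -0.272]
contact_force: [-1.1, -0.6, 1.0]
grip_width: -0.0003
gripper_force: 0.6
```

In the tool's units: 0.002 m is 0.005, 0.001 m is 0.0025.

```bash
for i in 1; do echo '[[[0, 0, 0.0025, 0, 0, 0], [0, 0, 0.005, 0, 0, 0], [0, 0, 0.005, 0, 0, 0]]]' | python3 drive.py; done; echo '[[[0, 0, 0.0025, 0, 0, 0], [0, 0, 0.005, 0, 0, 0], [0, 0, 0.005, 0, 0, 0]]]' | python3 drive.py
```

```text
clock: 7.25
tcp_pos: [0.563, 0.2931, 0.172]
orientation: [-3.112, -0.184, -0.272]
contact_force: [-2.1, -1.1, 5.5]
grip_width: -0.0003
gripper_force: 2.6
clock: 7.55
tcp_pos: [0.5633, 0.2931, 0.1704]
orientation: [-3.112, -0.184, -0.272]
contact_force: [-4.1, -2.3, 8.6]
grip_width: -0.0
gripper_force: 4.5
```

The force has risen past the end of travel, to about 9.7 N. I retreat and check.

In the tool's units: -0.115 m is -0.2875, -0.09 m is -0.225.

```bash
echo '[[[0, 0, -0.0125, 0, 0, 0], [0, 0, -0.05, 0, 0, 0], [0, 0.05, -0.125, 0, 0, 0], [0, 0.1, -0.225, 0, 0, 0], [0, 0.105, -0.2875, 0, 0, 0]]]' | python3 drive.py
echo '[[[0, 0, 0, 0, 0, 0], [0, 0, 0, 0, 0, 0], [0, 0, 0, 0, 0, 0]]]' | python3 drive.py
python3 - <<'E'
from h import *
c=r.camera_info("wrist");im,D=r.grab_frame("wrist");cv2.imwrite("pics/w5.png",im)
R=Rt(.1155,np.radians(10));n=-R[:,2];g=cv2.cvtColor(im,cv2.COLOR_BGR2GRAY)
for X in np.array([[.5747,.2935,.1092],[.5845,.2091,.1084]]):
    q=c["camera_matrix"]@(c["R"]@(X-n*(.004))+c["t"]);u,v=np.int32(q[:2]/q[2]);print(u,v)
    z=np.median(D[v-5:v+6,u-5:u+6]);p,d=ray(c,(u,v));P=p+d*z
    print("height change along normal mm",np.round((P-X)@n*1e3,1))
S=np.array([.5845,.2091,.1084]);go(S+n*(.073+.012),R)
E
```

```text
clock: 8.05
tcp_pos: [0.5493, 0.2461, 0.2862]
orientation: [-3.112, -0.179, -0.276]
contact_force: [0.6, 0.6, -0.3]
grip_width: -0.0004
gripper_force: 0.0
clock: 8.35
tcp_pos: [0.5479, 0.2489, 0.2821]
orientation: [-3.112, -0.185, -0.269]
contact_force: [-0.0, 0.3, -0.3]
grip_width: 0.0004
gripper_force: 0.0
233 203
height change along normal mm -8.3
328 203
height change along normal mm 0.3
at [0.5479 0.2488 0.2818] shift [0.0013 0.0439 0.0912] turn [-0.002  0.002  0.003] F [ 0.7 -0.7 -1. ] t 8.4
```

View pics/w5.png

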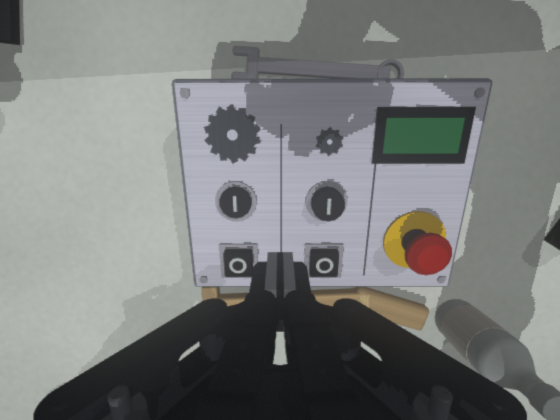

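The main start head at (235,203) is now 8.3 mm lower and stays in. The scoring head at (328,204) is still out, so I do the same there.

In the tool's units: 0.091 m is 0.2275, 0.089 m is 0.2225, 0.003 rad is 0.001.

```bash
echo '[[[0, 0.05, 0.05, 0, 0, 0], [0.0025, 0.11, 0.1125, 0, 0, 0], [0.0025, 0.11, 0.1875, 0, 0, 0], [0.0025, 0.11, 0.2225, 0, 0, 0.001], [0.0025, 0.11, 0.2275, 0, 0, 0.001]]]' | python3 drive.py
echo '[[[0, 0, 0, 0, 0, 0], [0, 0, 0, 0, 0, 0], [0, 0, 0, 0, 0, 0]]]' | python3 drive.py
python3 - <<'E'
from h import *
R=Rt(.1155,np.radians(10));go(np.array([.5845,.2091,.1084])-R[:,2]*.073,R)
E
```

```text
clock: 8.9
tcp_pos: [0.5691, 0.2075, 0.1908]
orientation: [-3.113, -0.181, -0.264]
contact_force: [0.4, 0.8, 1.8]
grip_width: -0.0001
gripper_force: 0.0
clock: 9.2
tcp_pos: [0.5708, 0.208, 0.1949]
orientation: [-3.11, -0.18, -0.275]
contact_force: [-0.3, -0.2, 0.4]
grip_width: -0.0003
gripper_force: 0.0
at [0.5708 0.208  0.1949] shift [-0.0015  0.0006  0.0145] turn [-0.004 -0.002 -0.   ] F [-0.3 -0.2  0.4] t 9.2
```

In the tool's units: 0.021 m is 0.0525, 0.018 m is 0.045.

```bash
echo '[[[-0.0025, 0, 0.0125, 0, 0, 0], [-0.0025, 0, 0.025, 0, 0, 0], [-0.0025, 0, 0.035, 0, 0, 0], [-0.0025, 0, 0.045, 0, 0, 0], [-0.0025, 0, 0.0525, 0, 0, 0]]]' | python3 drive.py
echo '[[[0, 0, 0.0025, 0, 0, 0], [0, 0, 0.005, 0, 0, 0], [0, 0, 0.005, 0, 0, 0]]]' | python3 drive.py
```

```text
clock: 9.7
tcp_pos: [0.573, 0.2076, 0.1724]
orientation: [-3.112, -0.179, -0.271]
contact_force: [-1.8, -0.3, 3.4]
grip_width: -0.0
gripper_force: 1.9
clock: 10.0
tcp_pos: [0.5733, 0.2076, 0.171]
orientation: [-3.112, -0.179, -0.271]
contact_force: [-3.5, -1.2, 7.6]
grip_width: 0.0002
gripper_force: 3.7
```

Force is about 8.4 N, so the button is past its end of travel. I back off and verify.

In the tool's units: -0.115 m is -0.2875, -0.09 m is -0.225.

```bash
echo '[[[0, 0, -0.0125, 0, 0, 0], [0, 0, -0.05, 0, 0, 0], [0, -0.05, -0.125, 0, 0, 0], [0, -0.1, -0.225, 0, 0, 0], [0, -0.105, -0.2875, 0, 0, 0]]]' | python3 drive.py
echo '[[[0, 0, 0, 0, 0, 0], [0, 0, 0, 0, 0, 0], [0, 0, 0, 0, 0, 0]]]' | python3 drive.py
python3 - <<'E'
from h import *
c=r.camera_info("wrist");im,D=r.grab_frame("wrist");cv2.imwrite("pics/w6.png",im)
n=-Rt(.1155,np.radians(10))[:,2]
for X in np.array([[.5747,.2935,.1092],[.5845,.2091,.1084]]):
    q=c["camera_matrix"]@(c["R"]@(X-n*.008)+c["t"]);u,v=np.int32(q[:2]/q[2])
    z=np.median(D[v-5:v+6,u-5:u+6]);p,d=ray(c,(u,v));print((u,v),"mm",np.round((p+d*z-X)@n*1e3,1))
E
```

```text
clock: 10.5
tcp_pos: [0.5481, 0.2505, 0.288]
orientation: [-3.107, -0.185, -0.276]
contact_force: [0.1, 0.0, 0.4]
grip_width: 0.0001
gripper_force: 0.0
clock: 10.8
tcp_pos: [0.5484, 0.2459, 0.2833]
orientation: [-3.113, -0.178, -0.27]
contact_force: [-1.0, 0.3, -0.8]
grip_width: -0.0003
gripper_force: 0.0
(np.int32(231), np.int32(201)) mm -8.5
(np.int32(323), np.int32(201)) mm -7.8
```

View pics/w6.png

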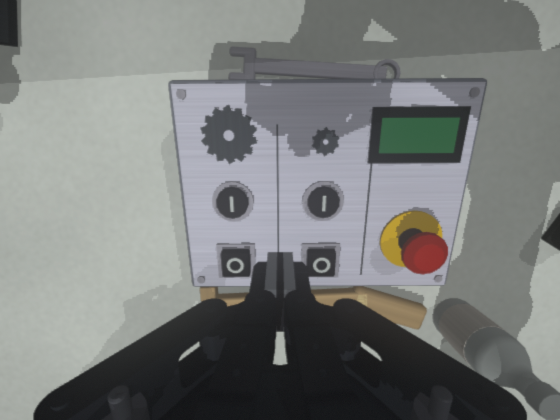

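Both start heads, at (232,202) and (324,202), are in by about 8 mm. Nothing else has moved and the gripper is clear.

```bash
python3 -c "
from bench import r
print(r.hand_in())"
```

```text
the job is handed in; nothing more can be done
None
```

I handed the job in at about 11 s: remote start tapped (about 4 N, 3.7 mm), then the main and scoring start buttons pressed in order; the camera showed both about 8 mm in and staying in, with the arm clear.

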